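# Clamp a filter funnel on a vacuum manifold and open the vacuum

### The arm

A 7-joint arm with a two-finger parallel gripper is mounted at the origin on the work surface. World frame = base frame: x ahead of the robot, y to its left, z up, the work surface at z = 0. Lengths are in m, angles in rad, forces in N, time in s.
With the tool pointing down it reaches from about 0.35 to 0.9 m from the base axis. Payload 8.1 kg.
Tool frame: the origin (TCP) lies midway between the tips of the shut fingers; the grasp point (between the pads) lies 19 mm behind it; z points along the fingers, y is the line along which they close (so a half turn about z gives the same grasp; the last joint's range is limited). The gripper opens to 92 mm and grips with 3 to 60 N. Pads are 19 mm wide; open, the fingers measure 130 mm over their backs; the gripper's body (75 mm by 190 mm) begins 47 mm behind the grasp point.
Start: joints at [1.233, 0.434, 0.025, 1.573, -0.012, 1.134, -0.075], TCP at [0.145, -0.608, 0.227] pointing down, gripper open.
Joint ranges: [-2.62, 2.62], [-0.44, 2.09], [-1.27, 1.32], [0.08, 2.57], [-1.32, 4.46], [0.12, 2], [-2.74, 2.74]. Speed limits (rad/s): [2.22, 2.22, 3.01, 3.01, 3.14, 3.14, 3.14].

### API

Orientations are given as a rotation vector (axis times angle).
In Python, from cell import arm gives the robot as it stands.
- The arm moves only by the tool send_rows, never from a script. Its argument "increments" is a list of rows, each a list of 3 entries, a list of its own where there are three numbers: the finger opening in cm, from 0 to 9.18, then the shift along the tool's x, y, z in cm, then the turn, a rotation vector about the tool's x, y, z in rad. A call has 1 to 5 rows; each row shifts and turns the commanded pose from where the row before left it, along the tool's axes as they then stand; what a row does not reach is not made up. A row lasts 1/10 s, in which the tool goes at most 50 mm and 8.59 degrees, less where a joint would pass 70% of its speed; a pose out of reach is approached as far as the arm can. A call is refused whole if a number of a shift passes 5 or a number of a turn 0.15, either way. A call with a gripper value outside its range is refused whole. The fingers move at their own pace and stop on an object; "force" is the grip in N (left out, the last holds). Time passes only in rows, so rows that do not move let the fingers close. It gives the time, the measured TCP pose, the force, the opening and the grip force at its end, in the units of the state.
- arm.observe(): the state, without advancing time (a new reading comes with each control period).
- arm.get_image(name): name is "scene" or "top" or "wrist"; returns the picture (400x640x3 uint8, red, green, blue); there is no depth.
- arm.camera_params(name): a dict with "camera_matrix" (3x3 intrinsics, pixels), "R" (3x3) and "t" (3): a world point X has camera coordinates R X + t. Camera axes: x right, y down, z forward; pixel columns grow to the right and rows downward; lengths in m; the calibration is good to about 2 mm. A picture is of the moment at which its call begins: read the wrist's pose just before it. camera_params takes no time and is no camera call; for the wrist camera it gives the pose at the moment of the call.
- arm.sign_off(): hands the job in; it is judged then, once.
The state is a dict: "clock": time; "joints": joint angles; "dq": joint speeds; "joint_efforts": joint torques, N m; "position": TCP position; "ee_rot": TCP orientation; "force": force on the tool from outside, world axes, zero at the start; "ft_torque": the same for the moment, N m; "width": opening from 0.0 (shut) to 1.0 (fully open); "gripper_force": force on a finger pad.
Only numpy, scipy, OpenCV 4.12 (cv2) and the standard library are available. Lean on these libraries where they do the work, as an engineer would, in place of code of your own. Each camera call takes 0.05 s, during which the arm holds its last target. There are 200 camera calls.

### The job

One of the two places of the vacuum filtration manifold has a glass funnel standing loose on its filter base. Take the spring ring clamp that leans in the small open tub, spread its jaws by squeezing its two grips together, bring it level round the joint so that its groove takes both flanges, and let it contract onto them. Only then open the vacuum by swinging the lever of the valve on the manifold's outlet pipe fully in line with that pipe; do not knock the glass, and leave the funnel where it stands and the other things undisturbed.

Things in the scene. Friction and masses are not known exactly. Their poses are not given: they have to be found in the camera images.
- clamp_center (a point): Centre of the loose spring clamp's ring, half-way up it. x points from the grips to the ring's open mouth, z along the ring's axis (up when fitted). Inside is a groove 58 mm in diameter, 13 mm high at its bottom, flaring to 26 mm high at 48 mm diameter; outside 64 mm. Each jaw covers 36 to 164 degrees off +x. Mouth at the groove's bottom: 34 mm closed, 71 mm fully spread.
- clamp: The spring clamp: aluminium, 120 mm long, 29 mm high, 0.06 to 0.10 kg, like a clothes peg with two half-ring jaws on a pin and coil spring, 42 mm behind clamp_center. Origin 14.5 mm below clamp_center, same axes. It starts leaning nose down at about 40 degrees in the tub: mouth end on the tub's floor, pin on its rim, grips sticking up and out over the rim, to the robot's left.
- clamp_grips (a point): Midway between the clamp's two grips, half-way up, 76 mm behind clamp_center; same axes. Grips: upright plates with a dark eye, 34 mm long, 24 high, 3 thick, side by side in y. At rest 43 mm over their outsides here, 52 at the rear ends. Squeezed in y they stop parallel at 24 mm, jaws fully spread: 12 N to start, 20 N at the stop, so a 25 N grip or more holds the clamp spread.
- jaw (a joint): Spread of the clamp's jaws (both move alike): 0 at rest, closed; 0.30 rad with the grips squeezed to the stop. Home on both flanges it reads about 0.02; caught on a flange's edge or off one flange it stays above 0.1.
- flange_joint (a point): Centre of the parting plane of glass funnel (above) and filter base (below), z up: where clamp_center has to come, level. Both flanges are 60 mm in diameter and 6 mm thick. The necks above (39 mm diameter) and below (41 mm) are 10 and 17 mm high; above, the funnel widens from 39 mm diameter at 16 mm to 112 mm at 52 mm up, so it overhangs, and a hand at the grips should lean away.
- funnel: The glass funnel, 101 mm high, 115 mm over the rim, 0.19 to 0.40 kg, standing loose on a filter base at one of the two places; origin at flange_joint, z up.
- place_far (a point): The manifold's place farther from the robot: centre of the top of its filter base's flange, 165 mm above the bench, as at the other place. Axes of the manifold: y along its tube from the near to the far place, x across it along the outlet pipe, to the robot's right. The steel tube under the places is 60 mm in diameter, its top 80 mm above the bench.
- place_near (a point): The place nearer the robot, 130 mm from place_far; same height and axes.
- cover: Black rubber cover (60 mm in diameter, 28 mm high) that lies loose on the place without the funnel, and stays there. Origin under its middle.
- lever_pivot (a point): Vertical pivot of the valve's lever, 165 mm from the tube's middle along the manifold's +x, 86 mm above the bench, half-way up the lever; axes as the manifold. Valve and pipe below the lever are under 70 mm high away from the pivot.
- lever_grip (a point): Middle of the lever's black sleeve, 70 mm from lever_pivot. The sleeve is 68 mm long, 22 mm wide, 14 mm high (79 to 93 mm above the bench); its end is 100 mm from the pivot.
- valve (a joint): Angle of the valve lever: 0 closed, lever across the outlet pipe, pointing along the manifold's -y, to the robot; growing counter-clockwise from above to 1.571 at its stop: open, in line with the pipe, pointing along +x away from the places. It stays where it is left and takes about 2 N at the sleeve.
- tub: Small open green tub, loose, 0.25 kg, 78 mm (x) by 106 mm (y), 45 mm high, walls 3 mm; the clamp leans in it towards +x, its grips out over the wall at -x. Origin under its middle.
- wastepot: Yellow waste pot, 128 mm high, 98 mm over its rim, with pipettes standing up to 185 mm high; stays where it is. Origin under its middle.
- tuberack: Orange tube rack, 75 by 180 mm, 131 mm high with its capped tubes; stays where it is. Origin under its middle.
- reagent: Jar 72 mm in diameter, 150 mm high, blue lid; stays where it is. Origin under its middle.
Mind the look-alikes: they are no part of the job. What is shaped like the funnel but black or purple is not meant.

How it is judged:
On the way, in this order (a step that is already met when the one before it is completed fails the run):
1. the clamp is lifted out of the tub with its jaws spread (value of joint jaw above 0.2 rad and height (world z) of clamp_center above 0.105 m), for 0.2 s.
2. the clamp has contracted home on both flanges and is let go (horizontal distance between clamp_center and flange_joint below 0.004 m and distance between clamp_center and flange_joint below 0.0055 m and angle between clamp_center's own z axis and vertical below 0.15 rad and value of joint jaw below 0.08 rad and distance of flange_joint from where it was at the start of the episode below 0.005 m and angle between flange_joint's own z axis and vertical below 0.05 rad and contact force between each of the fingers, the arm and clamp below 0.1 N), for 0.3 s.
At the end, for the whole second after the job is handed in: The clamp is let go, closed (jaw under 0.08 rad), level within 0.15 rad and centred on the flange joint within 4 mm sideways and 5.5 mm in all; the funnel has not shifted more than 5 mm and stands upright within 0.05 rad; the valve lever is open past 1.4 rad; clamp, funnel and lever are at rest (all of step 2 and value of joint valve above 1.4 rad and velocity of joint valve below 0.05 rad/s and linear speed of each of clamp, funnel below 0.02 m/s); the robot touches nothing.
It fails at once if the vacuum is opened before the funnel is clamped (value of joint valve above 0.5 rad and (distance between clamp_center and flange_joint above 0.01 m or value of joint jaw above 0.12 rad)).
It fails at once if the funnel is pushed aside or tipped (distance of flange_joint from where it was at the start of the episode above 0.02 m or angle between flange_joint's own z axis and vertical above 0.2 rad).
It fails at once if the robot knocks the glass (over 15 N) (contact force between any of the fingers, the arm and funnel above 15 N).
It fails at once if the rubber cover, the tub, the waste pot, the tube rack or the reagent jar is shifted over 40 mm (distance of any of cover, tub, wastepot, tuberack, reagent from where it was at the start of the episode above 0.04 m).
It also fails if it takes over 66 s, if anything falls off the work surface, if the arm or the gripper's body presses on something with over 40 N, if the wrist force passes 120 N, or if a joint passes its speed limit or range.

## Working session

There is one attempt and no reset: what is moved stays moved. The work goes in short steps, Python scripts to look and compute and a tool call to move; the robot and the scene stay as the last step left them, time stands still between calls to the robot, and variables do not carry over. Pictures are saved under pics/ and viewed, at most 10 in all, crops included, and the job is handed in when it is done.

Besides the shell and the picture viewer there is one more tool, called as name(argument=value, ...), one argument or row to a line, values as JSON. send_rows: Moves the arm, as the interface text tells. Its arguments: {"type":"object","properties":{"increments":{"type":"array"},"force":{"type":"number"}},"required":["increments"]}

```bash
ls; mkdir -p pics; python3 - <<'E'
from cell import arm
import cv2,numpy as np
print(arm.observe())
for n in("scene","top","wrist"):
    p=arm.camera_params(n);print(n,p)
    im=arm.get_image(n);cv2.imwrite(f"pics/{n}0.png",im[:,:,::-1])
E
```

```text
pics
{'clock': 0.0, 'joints': array([ 1.23340637,  0.43521845,  0.02500057,  1.57412364, -0.01160882,
        1.13400728, -0.07507881]), 'dq': array([ 0.00062044, -0.00160356,  0.00209429, -0.00105253, -0.00065118,
        0.00154202, -0.00036186]), 'joint_efforts': array([ 1.13356066e-04, -6.67849231e+01,  9.84904803e-01, -3.14457178e+01,
       -6.04145718e-02,  4.27598739e-02,  1.59487986e-04]), 'position': array([ 0.14520575, -0.60735341,  0.22593785]), 'ee_rot': array([-3.11841854e+00, -3.67654977e-01,  5.27856463e-04]), 'force': array([ 0.12271072, -0.87577895,  0.28883663]), 'ft_torque': array([ 0.02075197,  0.00788271, -0.00790434]), 'gripper_force': 0.0, 'width': 0.9978936823177988}
scene {'camera_matrix': array([[374.95747609,   0.        , 314.84016267],
       [  0.        , 374.95747609, 202.37552948],
       [  0.        ,   0.        ,   1.        ]]), 'R': array([[-0.79925371,  0.60092245, -0.0092587 ],
       [ 0.38982779,  0.50664014, -0.76899288],
       [-0.45741426, -0.61822971, -0.63919028]]), 't': array([ 0.47996928, -0.12575449,  1.47772544])}
top {'camera_matrix': array([[369.79780722,   0.        , 314.03918269],
       [  0.        , 369.79780722, 194.02890155],
       [  0.        ,   0.        ,   1.        ]]), 'R': array([[ 0.00831886, -0.99989301, -0.01203178],
       [-0.9957664 , -0.00718183, -0.09163895],
       [ 0.09154273,  0.01274317, -0.99571961]]), 't': array([0.00468567, 0.63028023, 1.17514833])}
wrist {'camera_matrix': array([[312.92918557,   0.        , 323.39813775],
       [  0.        , 312.92918557, 200.42855516],
       [  0.        ,   0.        ,   1.        ]]), 'R': array([[ 2.32426506e-01, -9.72613929e-01, -2.53043292e-04],
       [-9.40235089e-01, -2.24755458e-01,  2.55818220e-01],
       [-2.48869237e-01, -5.92210147e-02, -9.66724870e-01]]), 't': array([-0.62471927, -0.03159821,  0.38935375])}
```

View pics/scene0.png

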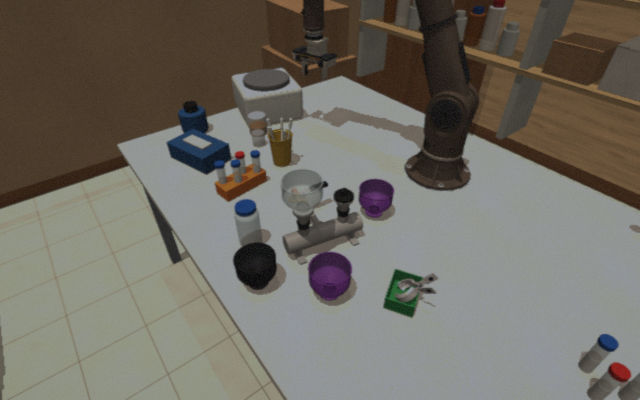

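View pics/top0.png

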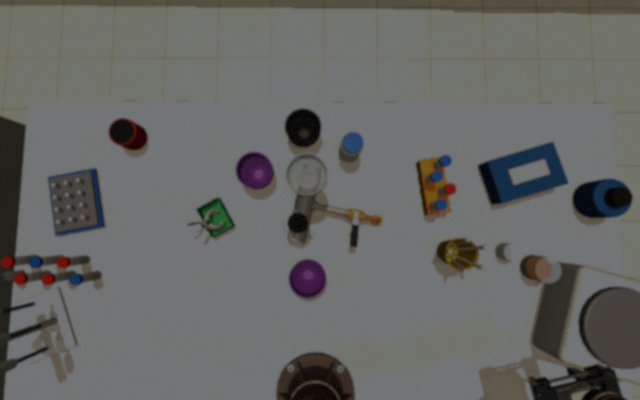

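The funnel stands at the far place (top view 307,175) and the cover on the near one (298,222). The tub and clamp are at (213,218), and the lever is at (354,230). Next I'll zoom in on the clamp and manifold.

```bash
cat > h.py <<'E'
from cell import arm
import cv2,numpy as np
from scipy.spatial.transform import Rotation as Ro
def ray(P,uv):
    d=P["R"].T@np.linalg.solve(P["camera_matrix"],[uv[0],uv[1],1.]);c=-P["R"].T@P["t"];return c,d/np.linalg.norm(d)
def onz(P,uv,z):
    c,d=ray(P,uv);return c+d*(z-c[2])/d[2]
def two(P,a,Q,b):
    c1,d1=ray(P,a);c2,d2=ray(Q,b);A=np.c_[d1,-d2];s=np.linalg.lstsq(A,c2-c1,rcond=None)[0]
    p,q=c1+d1*s[0],c2+d2*s[1];return (p+q)/2,np.linalg.norm(p-q)
def proj(P,X):
    c=P["R"]@np.asarray(X)+P["t"];u=P["camera_matrix"]@c;return u[:2]/u[2]
E
python3 - <<'E'
from h import *
t=cv2.imread("pics/top0.png");s=cv2.imread("pics/scene0.png")
t=cv2.convertScaleAbs(t,alpha=2)
def crop(i,x,y,w,h,k):return cv2.resize(i[y:y+h,x:x+w],None,fx=k,fy=k,interpolation=cv2.INTER_CUBIC)
a=np.hstack([crop(t,180,190,66,50,6),crop(s,376,260,66,50,6)])
b=np.hstack([crop(t,270,145,132,100,3),crop(s,270,165,132,100,3)])
cv2.imwrite("pics/z.png",np.vstack([a,b]))
T=arm.camera_params("top");S=arm.camera_params("scene")
hsv=cv2.cvtColor(t,cv2.COLOR_BGR2HSV)
m=cv2.inRange(hsv,(45,100,40),(80,255,255));m[:180]=0;m[250:]=0;m[:,:180]=0;m[:,250:]=0
pts=cv2.findNonZero(m);r=cv2.minAreaRect(pts);print(r,[onz(T,q,.045).round(3) for q in cv2.boxPoints(r)])
E
```

```text
((215.0328826904297, 217.2491455078125), (32.235294342041016, 24.647058486938477), 61.927513122558594) [array([0.578, 0.386, 0.045]), array([0.616, 0.318, 0.045]), array([0.525, 0.266, 0.045]), array([0.488, 0.334, 0.045])]
```

View pics/z.png

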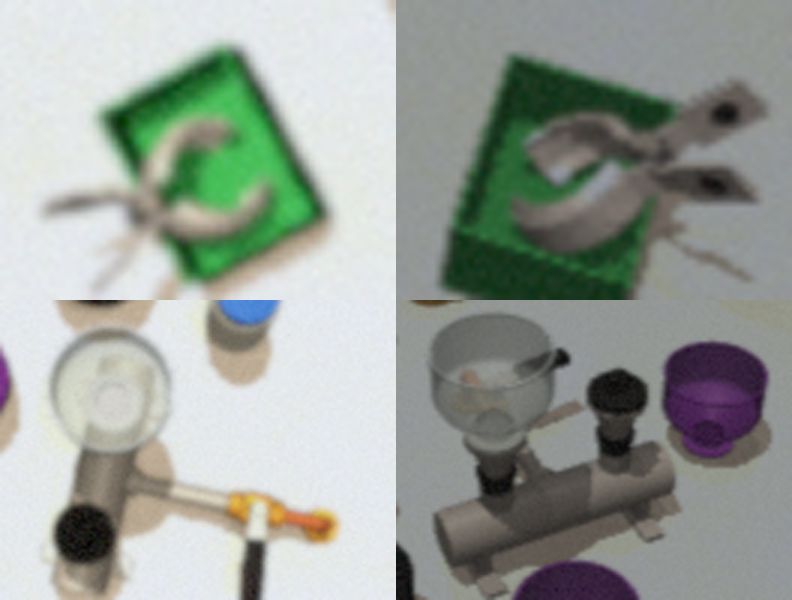

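The clamp's pin rests on the tub's lower-left rim and its grips point to the left. The manifold's far place carries the clear funnel. I'll lift and swing in an arc to above the tub. Tool y stays radial, and tool x is the tangential direction, counter-clockwise positive.

send_rows(
  increments=[
    [9.18,[0,0,-5],[0,0,0]],
    [9.18,[0,0,-5],[0,0,0]],
    [9.18,[0,0,-5],[0,0,0]],
    [9.18,[5,0,0],[0,0,-0.08]],
    [9.18,[5,0,0],[0,0,-0.08]],
  ],
)

```text
clock: 0.65
position: [0.2413, -0.5819, 0.3786]
ee_rot: [3.077, 0.613, 0.0]
force: [0.9, -0.9, -0.5]
width: 0.996
gripper_force: 0.0
```

send_rows(
  increments=[
    [9.18,[5,0,0],[0,0,-0.08]],
    [9.18,[5,0,0],[0,0,-0.08]],
    [9.18,[5,0,0],[0,0,-0.08]],
    [9.18,[5,0,0],[0,0,-0.08]],
    [9.18,[5,0,0],[0,0,-0.08]],
  ],
)

```text
clock: 1.15
position: [0.4542, -0.4487, 0.3762]
ee_rot: [-2.894, -1.22, 0.001]
force: [0.5, -0.9, 0.4]
width: 0.999
gripper_force: 0.0
```

send_rows(
  increments=[
    [9.18,[5,0,0],[0,0,-0.08]],
    [9.18,[5,0,0],[0,0,-0.08]],
    [9.18,[5,0,0],[0,0,-0.08]],
    [9.18,[5,0,0],[0,0,-0.08]],
    [9.18,[5,0,0],[0,0,-0.08]],
  ],
)

```text
clock: 1.65
position: [0.5971, -0.2455, 0.3761]
ee_rot: [-2.594, -1.771, 0.001]
force: [0.5, -0.1, -0.8]
width: 1.0
gripper_force: 0.0
```

send_rows(
  increments=[
    [9.18,[5,0,0],[0,0,-0.08]],
    [9.18,[5,0,0],[0,0,-0.08]],
    [9.18,[5,0,0],[0,0,-0.08]],
    [9.18,[5,0,0],[0,0,-0.08]],
    [9.18,[0,0,0],[0,0,0]],
  ],
)

```text
clock: 2.15
position: [0.6467, -0.0445, 0.3765]
ee_rot: [-2.264, -2.172, -0.005]
force: [0.1, 0.7, -0.3]
width: 1.001
gripper_force: 0.0
```

```bash
python3 - <<'E'
from h import *
o=arm.observe();print(o['clock'],o['joints'].round(3),o['position'],Ro.from_rotvec(o['ee_rot']).as_matrix().round(3))
P=arm.camera_params("wrist");cv2.imwrite("pics/w1.png",arm.get_image("wrist")[:,:,::-1])
T=arm.camera_params("top");S=arm.camera_params("scene")
print(onz(T,(298,223),.193), "cover top px?")
t=cv2.convertScaleAbs(cv2.imread("pics/top0.png"),alpha=2)
g=cv2.medianBlur(cv2.cvtColor(t,cv2.COLOR_BGR2GRAY),3)[140:215,275:345]
c=cv2.HoughCircles(g,cv2.HOUGH_GRADIENT,1,50,param1=80,param2=12,minRadius=15,maxRadius=25);print(c)
if c is not None:
  x,y,r=c[0][0];p=onz(T,(x+275,y+140),.266);q=onz(T,(x+275+r,y+140),.266);print(p,np.linalg.norm(p-q))
m=(t.max(2)<60).astype(np.uint8)*255
n,l,st,ce=cv2.connectedComponentsWithStats(m)
for i in range(1,n):
  if st[i,4]>40 and 270<ce[i][0]<380 and 140<ce[i][1]<260: print(st[i],ce[i],onz(T,ce[i],.193),onz(T,ce[i],.086))
E
```

```text
2.15 [ 0.255  0.444 -0.437  1.224  0.178  1.511 -0.196] [ 0.64671959 -0.0444773   0.37645499] [[ 0.041  0.999 -0.001]
 [ 0.999 -0.041  0.005]
 [ 0.005 -0.001 -1.   ]]
[0.53359488 0.0515895  0.193     ] cover top px?
[[[31.5 34.5 21. ]]]
[0.65978485 0.02677337 0.266     ] 0.055122166531625695
[289 214  19  18 277] [297.88808664 222.71119134] [0.5343963  0.05191204 0.193     ] [0.53588506 0.05787501 0.086     ]
[352 227   5  18  61] [354.01639344 235.90163934] [ 0.49913144 -0.10455598  0.193     ] [ 0.49697422 -0.11476999  0.086     ]
```

View pics/w1.png

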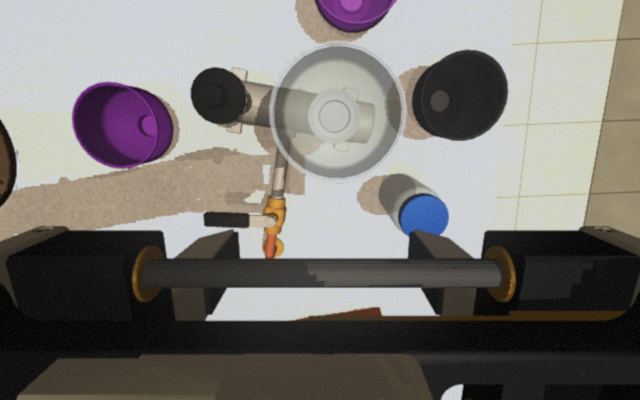

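The wrist view shows the cover at (218,96), the funnel rim centred near (337,112), the funnel throat at (335,117), the lever sleeve at (227,219) and its pivot near (276,219). I'll measure from these and carry on to the tub.

```bash
python3 - <<'E'
from h import *
P=arm.camera_params("wrist")
print("rim",onz(P,(338,111),.266),"throat",onz(P,(335,117),.165),onz(P,(335,117),.185))
print("cover",onz(P,(218,96),.193),"lever",onz(P,(227,219),.093),"piv",onz(P,(275,219),.09))
i=cv2.imread("pics/w1.png");m=(i.max(2)<55).astype(np.uint8)*255
n,l,st,ce=cv2.connectedComponentsWithStats(m)
for k in range(1,n):
  if st[k,4]>200 and ce[k][1]<228 : print(st[k],ce[k])
E
```

```text
rim [0.6627313  0.02381463 0.266     ] throat [0.66356899 0.01934743 0.165     ] [0.66287588 0.01930786 0.185     ]
cover [0.54201154 0.04624071 0.193     ] lever [ 0.5003191  -0.11888286  0.093     ] piv [ 0.57093191 -0.12325601  0.09      ]
[ 413   51   94   88 5975] [460.83933054  95.13857741]
[ 192   68   54   56 2326] [218.25709372  95.61908856]
[  76   86   50   68 1142] [ 92.96584939 110.83012259]
[  0 121  16  85 485] [  8.19381443 164.29690722]
[205 213  43  14 553] [226.02531646 219.37251356]
```

send_rows(
  increments=[
    [9.18,[5,0,0],[0,0,-0.08]],
    [9.18,[5,0,0],[0,0,-0.08]],
    [9.18,[5,0,0],[0,0,-0.08]],
    [9.18,[5,0,0],[0,0,-0.08]],
    [9.18,[5,0,0],[0,0,-0.08]],
  ],
)

```text
clock: 2.7
position: [0.6212, 0.1926, 0.3762]
ee_rot: [1.808, 2.569, -0.002]
force: [-0.1, -0.2, -0.2]
width: 1.003
gripper_force: 0.0
```

send_rows(
  increments=[
    [9.18,[5,0,0],[0,0,-0.08]],
    [9.18,[5,-2,0],[0,0,-0.08]],
    [9.18,[2,-3,0],[0,0,0]],
    [9.18,[0,-2,0],[0,0,0]],
    [9.18,[0,0,0],[0,0,0]],
  ],
)

```text
clock: 3.2
position: [0.5132, 0.2665, 0.3774]
ee_rot: [1.597, 2.704, -0.001]
force: [0.0, -0.7, 0.3]
width: 1.002
gripper_force: 0.0
```

```bash
python3 - <<'E'
from h import *
o=arm.observe();print(o['clock'],o['joints'].round(3),o['position'],Ro.from_rotvec(o['ee_rot']).as_matrix().round(3))
im=arm.get_image("wrist")[:,:,::-1];cv2.imwrite("pics/w2.png",im)
E
```

```text
3.2 [-0.122  0.347 -0.643  1.397  0.208  1.465 -0.254] [0.51316692 0.26646236 0.37739527] [[-0.483  0.876  0.001]
 [ 0.876  0.483 -0.001]
 [-0.002  0.    -1.   ]]
```

View pics/w2.png

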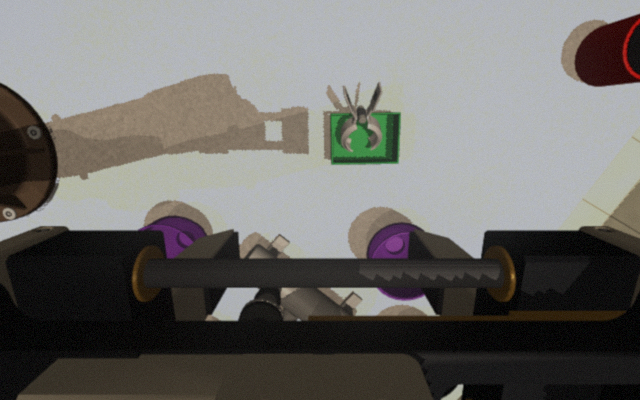

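The tub shows at (365,137) with the clamp's ring in it, the pin at (361,113) and the grips pointing up to about (350,85) and (379,84). The clamp is nearly aligned with the tool. I'll move closer.

send_rows(
  increments=[
    [9.18,[2,3,3],[0,0,0]],
    [9.18,[2,3,3],[0,0,0]],
    [9.18,[1,0,4],[0,0,0]],
    [9.18,[0,0,4],[0,0,0]],
    [9.18,[0,0,0],[0,0,0]],
  ],
)

```text
clock: 3.75
position: [0.5423, 0.3372, 0.2303]
ee_rot: [-1.598, -2.701, 0.015]
force: [-1.3, -0.8, -0.3]
width: 1.003
gripper_force: 0.0
```

```bash
python3 - <<'E'
from h import *
o=arm.observe();print(o['clock'],o['position'])
P=arm.camera_params("wrist");np.save("w3.npy",P,allow_pickle=True)
im=arm.get_image("wrist")[:,:,::-1];cv2.imwrite("pics/w3.png",im)
x,y=[int(v) for v in proj(P,(.527,.37,.06))];print(x,y)
x0,y0=max(0,x-100),max(0,y-75);print(x0,y0)
cv2.imwrite("pics/w3c.png",cv2.resize(im[y0:y0+150,x0:x0+200],None,fx=4,fy=4,interpolation=cv2.INTER_CUBIC))
E
```

```text
3.75 [0.54230852 0.337247   0.23032994]
327 149
227 74
```

View pics/w3c.png

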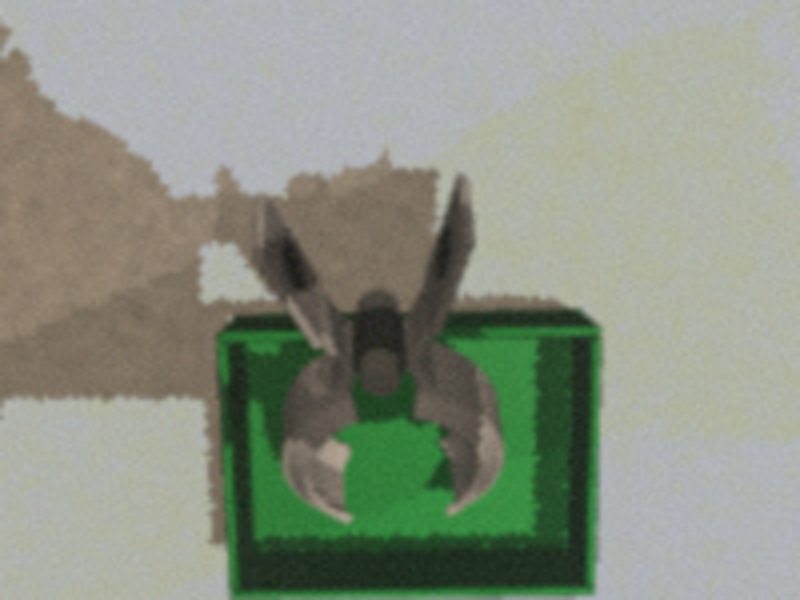

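```bash
python3 - <<'E'
from h import *
P=arm.camera_params("wrist")
o=arm.observe();R=Ro.from_rotvec(o['ee_rot']).as_matrix();print(o['position'],R.round(3))
f=lambda x,y,z:onz(P,(227+x/4,74+y/4),z)
a,b=f(288,258,.08),f(452,238,.08);g=(a+b)/2
t1,t2=f(350,520,.023),f(450,515,.023);m=(t1+t2)/2
p=f(378,345,.058)
print("eyes",a,b,np.linalg.norm(a-b),"mid",g);print("tips",t1,t2,np.linalg.norm(t1-t2));print("pin",p)
d=(m-g)[:2];print("len",np.linalg.norm(d),"yaw dir",d/np.linalg.norm(d), "pin-g",np.linalg.norm((p-g)[:2]))
e=(b-a)[:2];print("ydir",e/np.linalg.norm(e))
for q in(g,m,p):print("tool",R.T@(q-o['position']))
E
```

```text
[0.54345603 0.33818111 0.23407808] [[-0.481  0.877 -0.004]
 [ 0.877  0.481 -0.004]
 [-0.001 -0.006 -1.   ]]
eyes [0.4987789 0.3685973 0.08     ] [0.53168161 0.39213627 0.08      ] 0.04045579130777745 mid [0.51523025 0.38036678 0.08      ]
tips [0.5495809  0.30230138 0.023     ] [0.57561898 0.31845515 0.023     ] 0.030641900501471326
pin [0.5295383  0.35778985 0.058     ]
len 0.08451201397836963 yaw dir [ 0.56050831 -0.8281488 ] pin-g 0.02672897276484377
ydir [0.8133003  0.58184416]
tool [ 0.05076581 -0.00359627  0.15403337]
tool [-0.03330317  0.00459393  0.21110007]
tool [ 0.02411931 -0.00178668  0.17605898]
```

The eyes are 40 mm apart and the grip-to-pin spacing is 27 mm, both as specified. The clamp is yawed +0.09 rad relative to the tool. I'll go above the grips, then check.

send_rows(
  increments=[
    [9.18,[2.5,-0.2,0],[0,0,0]],
    [9.18,[2.6,-0.2,2],[0,0,0]],
    [9.18,[0,0,3],[0,0,-0.09]],
    [9.18,[0,0,3],[0,0,0]],
    [9.18,[0,0,0],[0,0,0]],
  ],
)

```text
clock: 4.3
position: [0.5156, 0.3814, 0.1554]
ee_rot: [-1.477, -2.773, 0.005]
force: [-0.5, -0.9, 0.4]
width: 1.001
gripper_force: 0.0
```

send_rows(
  increments=[
    [9.18,[0,0,0],[0,0,0]],
    [9.18,[0,0,0],[0,0,0]],
  ],
)

```text
clock: 4.5
position: [0.5165, 0.384, 0.1596]
ee_rot: [1.476, 2.772, 0.006]
force: [0.2, -0.6, 0.7]
width: 1.004
gripper_force: 0.0
```

```bash
cat >> h.py <<'E'
def st():
    o=arm.observe();R=Ro.from_rotvec(o['ee_rot']).as_matrix();print(round(o['clock'],2),"q",o['joints'].round(2),"p",o['position'].round(4),"w",round(o['width']*9.18,2),"F",o['force'].round(1),o['gripper_force']);return o['position'],R
E
python3 - <<'E'
from h import *
p,R=st();print(R.round(3));print(R.T@(np.array([.5152,.3804,.08])-p))
E
```

```text
4.5 q [-0.32  0.6  -0.62  1.57  0.38  1.09 -0.45] p [0.5165 0.384  0.1596] w 9.22 F [ 0.2 -0.6  0.7] 0.0
[[-0.558  0.83   0.003]
 [ 0.83   0.558  0.002]
 [ 0.     0.004 -1.   ]]
[-0.00230327 -0.00339221  0.07961778]
```

send_rows(
  increments=[
    [9.18,[-0.2,-0.3,3.5],[0,0,0]],
    [9.18,[0,0,3.5],[0,0,0]],
    [9.18,[0,0,2.8],[0,0,0]],
    [9.18,[0,0,0],[0,0,0]],
    [9.18,[0,0,0],[0,0,0]],
  ],
)

```text
clock: 5.0
position: [0.5144, 0.3806, 0.0606]
ee_rot: [1.475, 2.773, 0.003]
force: [-1.3, 0.4, -0.3]
width: 0.998
gripper_force: 0.0
```

send_rows(
  increments=[
    [5.0,[0,0,0],[0,0,0]],
    [5.0,[0,0,0],[0,0,0]],
    [5.0,[0,0,0],[0,0,0]],
    [2.0,[0,0,0],[0,0,0]],
    [2.0,[0,0,0],[0,0,0]],
  ],
  force=40,
)

```text
clock: 5.5
position: [0.5136, 0.3799, 0.059]
ee_rot: [1.474, 2.774, 0.0]
force: [-1.1, -0.7, 0.8]
width: 0.613
gripper_force: 0.1
```

send_rows(
  increments=[
    [2.0,[0,0,0],[0,0,0]],
    [2.0,[0,0,0],[0,0,0]],
    [2.0,[0,0,0],[0,0,0]],
    [2.0,[0,0,0],[0,0,0]],
  ],
)

```text
clock: 5.9
position: [0.5122, 0.383, 0.0605]
ee_rot: [-1.471, -2.774, -0.006]
force: [-12.6, -1.1, 16.1]
width: 0.268
gripper_force: 31.2
```

```bash
python3 - <<'E'
from h import *
p,R=st()
cv2.imwrite("pics/w4.png",arm.get_image("wrist")[:,:,::-1])
E
```

```text
5.9 q [-0.35  0.7  -0.58  1.67  0.46  0.91 -0.51] p [0.5122 0.383  0.0605] w 2.46 F [-12.6  -1.1  16.1] 31.17593081364248
```

The grips are squeezed to their stop: the opening reads 24.6 mm. Lifting.

send_rows(
  increments=[
    [2.0,[0,0,-1],[0,0,0]],
    [2.0,[0,0,-2],[0,0,0]],
    [2.0,[0,0,-4],[0,0,0]],
    [2.0,[0,0,-4],[0,0,0]],
    [2.0,[0,0,-4],[0,0,0]],
  ],
  force=45,
)

```text
clock: 6.45
position: [0.5135, 0.3792, 0.2102]
ee_rot: [-1.475, -2.774, 0.001]
force: [0.4, -0.1, -0.8]
width: 0.248
gripper_force: 44.7
```

send_rows(
  increments=[
    [2.0,[0,0,-4],[0,0,0]],
    [2.0,[0,0,-4],[0,0,0]],
    [2.0,[0,0,0],[0,0,0]],
    [2.0,[0,0,0],[0,0,0]],
  ],
)

```text
clock: 6.85
position: [0.5138, 0.3798, 0.2896]
ee_rot: [1.474, 2.773, 0.002]
force: [0.4, -0.4, -1.4]
width: 0.252
gripper_force: 44.7
```

```bash
python3 - <<'E'
from h import *
p,R=st()
w=arm.get_image("wrist")[:,:,::-1];s=arm.get_image("scene")[:,:,::-1];S=arm.camera_params("scene")
x,y=proj(S,p).astype(int);print(x,y)
c=cv2.resize(s[y-50:y+50,x-65:x+65],None,fx=5,fy=5,interpolation=cv2.INTER_CUBIC)
cv2.imwrite("pics/w5.png",w);cv2.imwrite("pics/s5.png",s)
cv2.imwrite("pics/c5.png",np.vstack([c[:300],cv2.resize(w[60:260,150:475],(650,300))]))
E
```

```text
6.85 q [-0.31  0.5  -0.66  1.4   0.31  1.34 -0.38] p [0.5138 0.3798 0.2896] w 2.32 F [ 0.4 -0.4 -1.4] 44.69979643821716
449 222
```

View pics/c5.png

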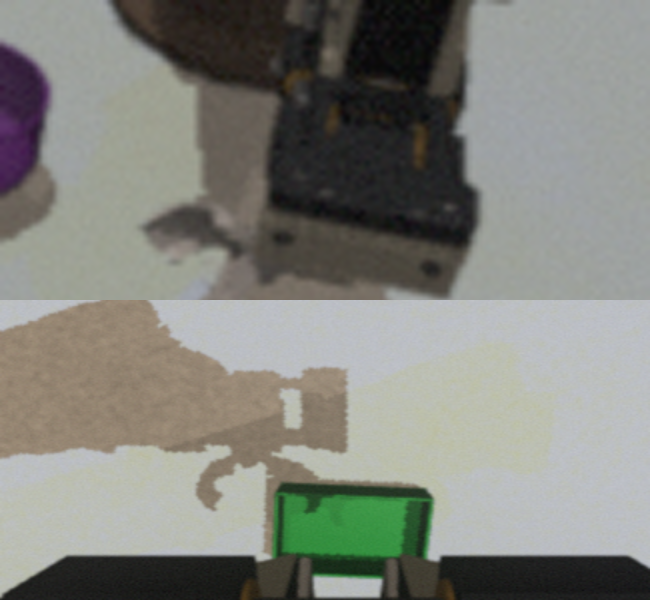

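Jaws are spread and the clamp is clear of the tub. Its ring shows at crop (190,235) in the scene view, in front of the fingers. Next I'll pin down the flange joint by triangulating the rim and cover in the top and scene pictures.

```bash
python3 - <<'E'
from h import *
T=arm.camera_params("top");S=arm.camera_params("scene")
s=cv2.imread("pics/scene0.png")
m=(s.max(2)<50).astype(np.uint8)*255
n,l,stt,ce=cv2.connectedComponentsWithStats(m)
for i in range(1,n):
  if stt[i,4]>30 and 280<ce[i][0]<370 and 170<ce[i][1]<240: print(stt[i],ce[i])
F=np.array([.660,.027,.165])
print("scene proj F",proj(S,F),"rim",proj(S,F+[0,0,.101]),"cover top",proj(S,(.5340,.0519,.193)),"near base",proj(S,(.534,.0519,.165)))
for a in np.linspace(0,2*np.pi,8,endpoint=False): 
  print(proj(S,F+[.0575*np.cos(a),.0575*np.sin(a),.101]).round(1),proj(S,F+[.03*np.cos(a),.03*np.sin(a),0]).round(1))
z=cv2.resize(s[165:250,270:370],(800,680),interpolation=cv2.INTER_CUBIC)[:600]
z=cv2.convertScaleAbs(z,alpha=1.5)
for a in np.linspace(0,2*np.pi,24,endpoint=False):
  for q in (F+[.0575*np.cos(a),.0575*np.sin(a),.101],F+[.03*np.cos(a),.03*np.sin(a),0],np.array([.534,.0519,.193])+[.03*np.cos(a),.03*np.sin(a),0]):
    u=(proj(S,q)-[270,165])*8+3.5;cv2.circle(z,tuple(int(v) for v in u),2,(0,0,255),-1)
cv2.imwrite("pics/z2.png",z)
E
```

```text
[334 189  19  15 218] [343.43119266 195.8440367 ]
[337 206  12  12  82] [342.6097561  212.46341463]
[297 217  13  14  99] [303.60606061 224.91919192]
scene proj F [303.15346891 208.89743763] rim [302.03620207 179.88033268] cover top [343.55936289 188.56441565] near base [343.17904862 196.15688542]
[283.8 188. ] [294.4 213.2]
[298.2 193.3] [301.4 216. ]
[315.1 190.5] [309.5 214.5]
[323.7 181.5] [313.7 209.8]
[319.3 172.2] [311.7 204.7]
[305.5 167.6] [304.9 202.1]
[289.8 170. ] [297.1 203.5]
[280.7 178.2] [292.7 208. ]
```

View pics/z2.png

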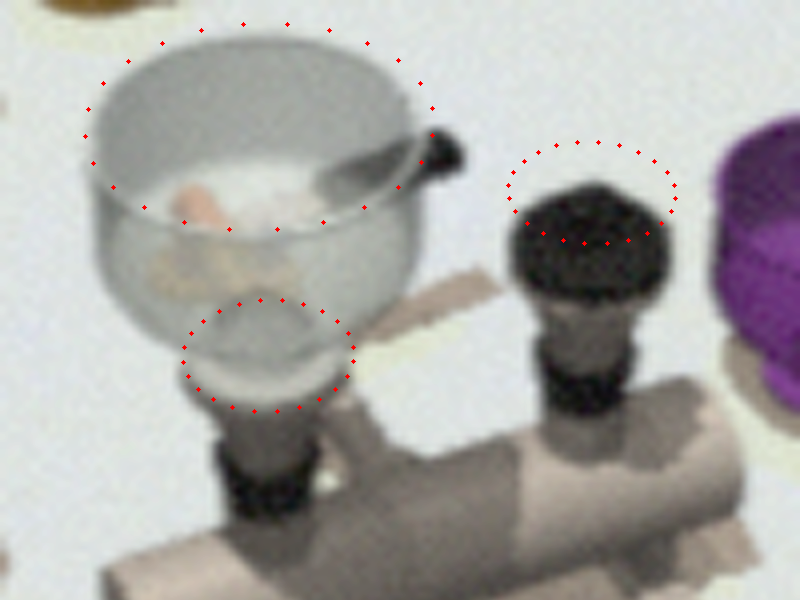

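The predicted flange joint (0.660, 0.027) agrees with the scene view to about 3 mm: the rim centre shows ~1 px lower than predicted. I'll take F ≈ (0.661, 0.0285, 0.165). Now yaw by +0.42, then pitch the clamp level.

send_rows(
  increments=[
    [2.0,[0,0,0],[0,0,0.14]],
    [2.0,[0,0,0],[0,0,0.14]],
    [2.0,[0,0,0],[0,0,0.14]],
    [2.0,[0,0,0],[0,-0.1,0]],
    [2.0,[0,0,0],[0,-0.1,0]],
  ],
)

```text
clock: 7.45
position: [0.5143, 0.3778, 0.2878]
ee_rot: [1.919, 2.278, -0.199]
force: [-0.4, 0.4, -1.9]
width: 0.252
gripper_force: 44.7
```

send_rows(
  increments=[
    [2.0,[0,0,0],[0,-0.1,0]],
    [2.0,[0,0,0],[0,-0.1,0]],
    [2.0,[0,0,0],[0,-0.1,0]],
    [2.0,[0,0,0],[0,-0.1,0]],
    [2.0,[0,0,0],[0,-0.1,0]],
  ],
)

```text
clock: 7.95
position: [0.5132, 0.3798, 0.2874]
ee_rot: [1.63, 1.943, -0.602]
force: [0.6, -0.7, -2.6]
width: 0.251
gripper_force: 44.7
```

send_rows(
  increments=[
    [2.0,[0,0,0],[0,0,0]],
    [2.0,[0,0,0],[0,0,0]],
    [2.0,[0,0,0],[0,0,0]],
  ],
)

```text
clock: 8.25
position: [0.5143, 0.379, 0.2891]
ee_rot: [1.637, 1.946, -0.595]
force: [0.1, -0.4, -0.5]
width: 0.245
gripper_force: 44.7
```

```bash
python3 - <<'E'
from h import *
p,R=st();print(R.round(3))
s=arm.get_image("scene")[:,:,::-1];t=arm.get_image("top")[:,:,::-1]
S=arm.camera_params("scene");T=arm.camera_params("top")
cv2.imwrite("pics/s6.png",s);cv2.imwrite("pics/t6.png",t)
gp=p-.019*R[:,2]
a=0.70;xc=np.cos(a)*-R[:,0]+np.sin(a)*R[:,2];cc=gp+.076*xc
print("xc",xc.round(3),"cc",cc.round(3),"grasp",gp)
out=[]
for im,P in((s,S),(t,T)):
  u=proj(P,cc).astype(int);print("crop0",u-[35,37],"cc",proj(P,cc),"gp",proj(P,gp))
  im=cv2.convertScaleAbs(im,alpha=2 if P is T else 1.3)
  out.append(cv2.resize(im[u[1]-37:u[1]+38,u[0]-35:u[0]+15+0],None,fx=8,fy=8,interpolation=cv2.INTER_CUBIC) if 0 else cv2.resize(im[u[1]-37:u[1]+38,u[0]-25:u[0]+25],None,fx=8,fy=8,interpolation=cv2.INTER_CUBIC))
cv2.imwrite("pics/c6.png",np.hstack(out))
E
```

```text
8.25 q [-0.8   0.74 -0.36  1.13  0.64  1.9  -0.95] p [0.5143 0.379  0.2891] w 2.25 F [ 0.1 -0.4 -0.5] 44.69986081123352
[[-0.131  0.985  0.111]
 [ 0.755  0.171 -0.633]
 [-0.643  0.001 -0.766]]
xc [ 0.171 -0.985 -0.002] cc [0.525 0.316 0.303] grasp [0.51218094 0.39098464 0.30363221]
crop0 [389 167] cc [424.19724217 204.92333333] gp [455.39276878 220.25194612]
crop0 [154 187] cc [189.84769118 224.89592858] gp [159.81104959 229.87558466]
```

View pics/c6.png

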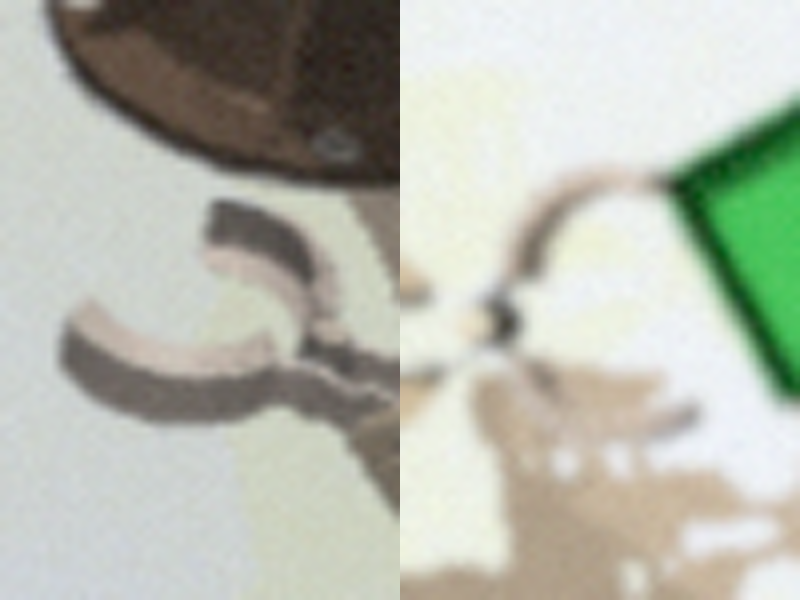

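The spread ring shows in both views, nearly level. I'll compare pin and jaw tip pixels with the nominal held pose.

```bash
python3 - <<'E'
from h import *
p,R=st()
gp=p-.019*R[:,2]
S=arm.camera_params("scene");T=arm.camera_params("top")
def pts(a,dx=0,dz=0):
  xc=np.cos(a)*-R[:,0]+np.sin(a)*R[:,2];yc=R[:,1];zc=np.cross(xc,yc);zs=1 if zc[2]>0 else -1
  yc=yc*zs;zc=zc*zs
  return {k:gp+(v[0]+.076+dx)*xc+v[1]*yc+(v[2]+dz)*zc for k,v in dict(pin=(-.042,0,.0145),L=(.0164,.0368,.0145),Rr=(.0164,-.0368,.0145),Lb=(.0164,.0368,-.0145),Rb=(.0164,-.0368,-.0145)).items()}
for a in(.6,.7,.8):
  q=pts(a)
  print(a,{k:((proj(S,v)-[399,167]+.5)*8).round(0).tolist() for k,v in q.items()},"TOP",{k:((proj(T,v)-[164,187]+.5)*8+[400,0]).round(0).tolist() for k,v in q.items()})
E
```

```text
8.35 q [-0.8   0.74 -0.36  1.13  0.64  1.9  -0.95] p [0.5144 0.3788 0.2898] w 2.29 F [-0.   0.3 -1. ] 44.69996988773346
0.6 {'pin': [359.0, 325.0], 'L': [103.0, 279.0], 'Rr': [242.0, 159.0], 'Lb': [78.0, 355.0], 'Rb': [215.0, 234.0]} TOP {'pin': [450.0, 330.0], 'L': [615.0, 179.0], 'Rr': [647.0, 419.0], 'Lb': [655.0, 182.0], 'Rb': [687.0, 414.0]}
0.7 {'pin': [351.0, 331.0], 'L': [92.0, 302.0], 'Rr': [230.0, 182.0], 'Lb': [76.0, 381.0], 'Rb': [213.0, 260.0]} TOP {'pin': [459.0, 329.0], 'L': [631.0, 180.0], 'Rr': [663.0, 417.0], 'Lb': [662.0, 184.0], 'Rb': [693.0, 414.0]}
0.8 {'pin': [344.0, 339.0], 'L': [84.0, 326.0], 'Rr': [222.0, 206.0], 'Lb': [77.0, 408.0], 'Rb': [213.0, 287.0]} TOP {'pin': [468.0, 328.0], 'L': [644.0, 181.0], 'Rr': [676.0, 415.0], 'Lb': [665.0, 187.0], 'Rb': [696.0, 414.0]}
```

Nominal pose holds to within about 2 mm: pitch is off by ~0.03 rad nose down, and the centre is ~2 mm ahead. I'll move to 11 cm short of the joint, along the clamp's axis, at joint height.

send_rows(
  increments=[
    [2.0,[-1,1.4,3.8],[0,-0.03,0]],
    [2.0,[-1,1.4,3.8],[0,0,0]],
    [2.0,[-1,1.4,3.8],[0,0,0]],
    [2.0,[0,0,0],[0,0,0]],
  ],
)

```text
clock: 8.75
position: [0.5749, 0.283, 0.2218]
ee_rot: [1.622, 1.915, -0.624]
force: [0.4, -0.6, -1.3]
width: 0.244
gripper_force: 44.7
```

send_rows(
  increments=[
    [2.0,[-1,1.4,3.8],[0,0,0]],
    [2.0,[-1,1.4,3.8],[0,0,0]],
    [2.0,[-1,1.4,3.8],[0,0,0]],
    [2.0,[0,0,0],[0,0,0]],
    [2.0,[0,0,0],[0,0,0]],
  ],
)

```text
clock: 9.25
position: [0.6306, 0.1995, 0.1584]
ee_rot: [1.62, 1.922, -0.618]
force: [-1.0, 0.7, -0.7]
width: 0.25
gripper_force: 44.7
```

```bash
cat >> h.py <<'E'
def clamp(p,R,a=.73,L=.078):
    gp=p-.019*R[:,2];xc=np.cos(a)*-R[:,0]+np.sin(a)*R[:,2];return gp+L*xc,xc
E
python3 - <<'E'
from h import *
p,R=st();c,x=clamp(p,R);F=np.array([.661,.0285,.165]);print("cc",c.round(4),"xc",x.round(3),"y",R[:,1].round(3));print("F-cc tool",R.T@(F-c),"world",F-c)
s=arm.get_image("scene")[:,:,::-1];t=arm.get_image("top")[:,:,::-1]
S=arm.camera_params("scene");T=arm.camera_params("top")
cv2.imwrite("pics/s7.png",s);cv2.imwrite("pics/t7.png",t)
z=cv2.resize(s[150:250,270:400],None,fx=6,fy=6,interpolation=cv2.INTER_CUBIC);z=cv2.convertScaleAbs(z,alpha=1.4)
cv2.imwrite("pics/z7.png",z[:600])
E
```

```text
9.25 q [-0.54  0.78 -0.31  1.4   0.78  1.55 -0.9 ] p [0.6306 0.1995 0.1584] w 2.29 F [-1.   0.7 -0.7] 44.700132608413696
cc [0.6417 0.1351 0.1725] xc [ 0.17  -0.985 -0.   ] y [0.985 0.17  0.   ]
F-cc tool [-0.07573684  0.00096123  0.07781062] world [ 0.01933855 -0.10658818 -0.00751447]
```

View pics/z7.png

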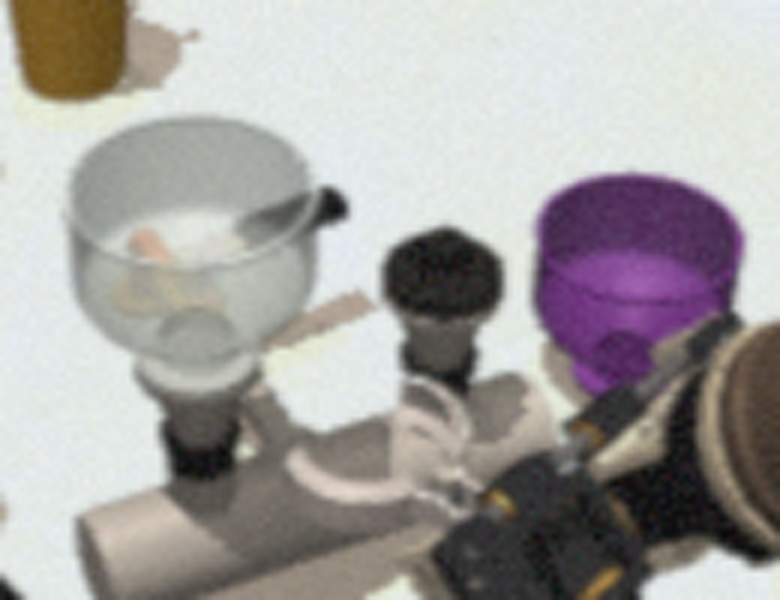

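The clamp is level 11 cm before the joint, with its jaws spread at crop (290,455) and (405,382). The flange is centred at crop x=200, as predicted. I'll correct the height, advance 6 cm and check.

send_rows(
  increments=[
    [2.0,[0.5,0.1,0.6],[0,0,0]],
    [2.0,[-1.5,0,1.34],[0,0,0]],
    [2.0,[-1.5,0,1.34],[0,0,0]],
    [2.0,[-1.5,0,1.34],[0,0,0]],
    [2.0,[0,0,0],[0,0,0]],
  ],
)

```text
clock: 9.85
position: [0.6427, 0.1359, 0.1511]
ee_rot: [1.62, 1.918, -0.621]
force: [0.4, 0.4, -0.4]
width: 0.253
gripper_force: 44.7
```

send_rows(
  increments=[
    [2.0,[0,0,0],[0,0,0]],
    [2.0,[0,0,0],[0,0,0]],
  ],
)

```text
clock: 10.05
position: [0.6416, 0.142, 0.1502]
ee_rot: [1.616, 1.925, -0.617]
force: [-0.4, -0.4, -0.8]
width: 0.247
gripper_force: 44.7
```

```bash
python3 - <<'E'
from h import *
p,R=st();c,x=clamp(p,R);F=np.array([.661,.0285,.165]);print("cc",c.round(4),"xc",x.round(3));print("F-cc tool",R.T@(F-c),"world",F-c)
s=arm.get_image("scene")[:,:,::-1];t=arm.get_image("top")[:,:,::-1]
S=arm.camera_params("scene");T=arm.camera_params("top")
cv2.imwrite("pics/s8.png",s);cv2.imwrite("pics/t8.png",t)
cv2.imwrite("pics/s8.png",s)
z=cv2.resize(s[190:250,280:360],None,fx=10,fy=10,interpolation=cv2.INTER_CUBIC);z=cv2.convertScaleAbs(z,alpha=1.4)
yc=R[:,1]
D=lambda q,col:cv2.circle(z,tuple(int(v) for v in (proj(S,q)-[280,190])*10+4.5),2,col,-1)
for sg in(1,-1):
  for h in(-.0145,.0145): D(c+.0164*x+sg*.0368*yc+[0,0,h],(0,0,255))
D(c-.042*x+[0,0,.0145],(0,0,255))
for a in np.linspace(0,2*np.pi,40,endpoint=False):
  for h in(-.006,0,.006): D(F+[.03*np.cos(a),.03*np.sin(a),h],(255,0,0))
cv2.imwrite("pics/z8.png",z)
E
```

```text
10.05 q [-0.47  0.75 -0.3   1.48  0.81  1.47 -0.87] p [0.6416 0.142  0.1502] w 2.26 F [-0.4 -0.4 -0.8] 44.700087904930115
cc [0.6529 0.0776 0.1643] xc [ 0.173 -0.985 -0.001]
F-cc tool [-0.03759902 -0.00056321  0.03266599] world [ 0.00807414 -0.04914672  0.00069114]
```

View pics/z8.png

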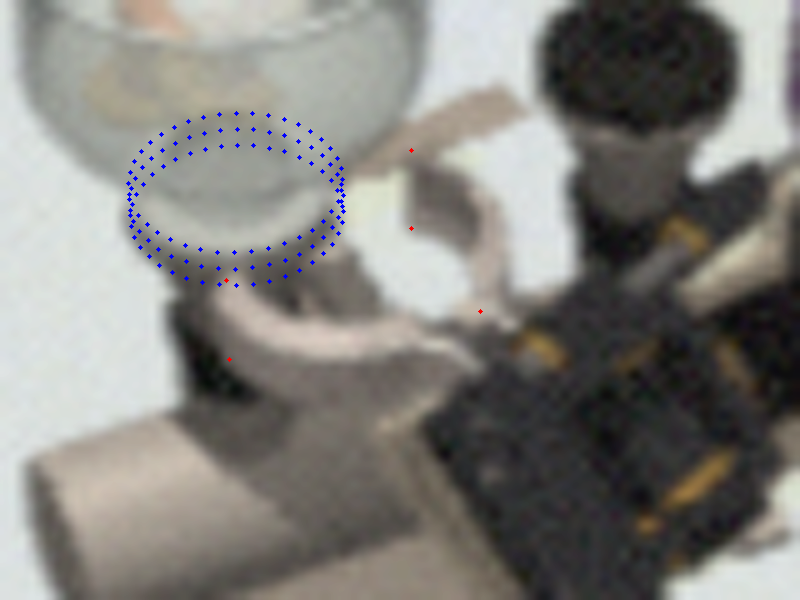

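The overlay agrees: the model jaw tips (227,280) and (411,150) lie on the seen ones, and the flange rings match within ~1 px. Advancing the last 5 cm slowly.

send_rows(
  increments=[
    [2.0,[-0.7,0,0.6],[0,0,0]],
    [2.0,[-0.7,0,0.6],[0,0,0]],
    [2.0,[-0.7,0,0.6],[0,0,0]],
    [2.0,[-0.7,0,0.6],[0,0,0]],
    [2.0,[0,0,0],[0,0,0]],
  ],
)

```text
clock: 10.65
position: [0.6484, 0.1028, 0.1513]
ee_rot: [1.618, 1.921, -0.619]
force: [0.5, -0.4, -0.7]
width: 0.242
gripper_force: 44.7
```

send_rows(
  increments=[
    [2.0,[-0.5,0,0.4],[0,0,0]],
    [2.0,[-0.5,0,0.4],[0,0,0]],
    [2.0,[0,0,0],[0,0,0]],
    [2.0,[0,0,0],[0,0,0]],
  ],
)

```text
clock: 11.05
position: [0.6503, 0.0928, 0.1516]
ee_rot: [1.616, 1.925, -0.617]
force: [0.1, 1.7, -1.6]
width: 0.247
gripper_force: 44.7
```

```bash
cat > look.py <<'E'
from h import *
import sys
p,R=st();c,x=clamp(p,R);F=np.array([.661,.0285,.165]);print("cc",c.round(4),"xc",x.round(3));print("F-cc tool",R.T@(F-c),"world",F-c)
s=arm.get_image("scene")[:,:,::-1];t=arm.get_image("top")[:,:,::-1]
n=sys.argv[1];cv2.imwrite(f"pics/s{n}.png",s);cv2.imwrite(f"pics/t{n}.png",t)
z=cv2.resize(s[180:240,270:350],None,fx=10,fy=10,interpolation=cv2.INTER_CUBIC);z=cv2.convertScaleAbs(z,alpha=1.4)
cv2.imwrite(f"pics/z{n}.png",z)
E
python3 look.py 9
```

```text
11.05 q [-0.4   0.72 -0.29  1.53  0.83  1.42 -0.84] p [0.6503 0.0928 0.1516] w 2.27 F [ 0.1  1.7 -1.6] 44.69995737075806
cc [0.6615 0.0284 0.1658] xc [ 0.173 -0.985 -0.   ]
F-cc tool [ 0.00063217 -0.00053051  0.00046793] world [-5.49996768e-04  6.49624037e-05 -7.70274997e-04]
```

The computed centre is within 1 mm of the joint. I'll release slowly and watch the pad force to see how far the grips follow: home is about 42 mm, caught is under 37 mm.

send_rows(
  increments=[
    [2.8,[0,0,0],[0,0,0]],
    [3.3,[0,0,0],[0,0,0]],
    [3.6,[0,0,0],[0,0,0]],
    [3.6,[0,0,0],[0,0,0]],
  ],
)

```text
clock: 11.55
position: [0.6502, 0.0929, 0.1516]
ee_rot: [1.616, 1.925, -0.618]
force: [0.5, 0.6, -0.4]
width: 0.39
gripper_force: 12.0
```

send_rows(
  increments=[
    [3.9,[0,0,0],[0,0,0]],
    [3.9,[0,0,0],[0,0,0]],
    [3.9,[0,0,0],[0,0,0]],
  ],
)

```text
clock: 11.85
position: [0.6502, 0.0928, 0.1516]
ee_rot: [1.616, 1.925, -0.618]
force: [-0.6, 1.2, -0.6]
width: 0.425
gripper_force: 11.4
```

```bash
python3 look.py 10
```

```text
11.85 q [-0.4   0.72 -0.29  1.53  0.83  1.42 -0.84] p [0.6502 0.0928 0.1516] w 3.9 F [-0.6  1.2 -0.6] 11.429304094053805
cc [0.6615 0.0284 0.1657] xc [ 0.173 -0.985  0.   ]
F-cc tool [ 0.00060163 -0.00052709  0.00045471] world [-5.44298973e-04  5.16331339e-05 -7.40012934e-04]
```

send_rows(
  increments=[
    [4.1,[0,0,0],[0,0,0]],
    [4.1,[0,0,0],[0,0,0]],
  ],
)

```text
clock: 12.15
position: [0.6502, 0.0928, 0.1516]
ee_rot: [1.616, 1.925, -0.618]
force: [0.3, 0.1, 0.0]
width: 0.449
gripper_force: 11.1
```

send_rows(
  increments=[
    [4.3,[0,0,0],[0,0,0]],
    [4.3,[0,0,0],[0,0,0]],
  ],
)

```text
clock: 12.35
position: [0.6505, 0.0928, 0.1517]
ee_rot: [1.616, 1.924, -0.617]
force: [1.3, -0.5, -1.0]
width: 0.466
gripper_force: 9.9
```

send_rows(
  increments=[
    [5.0,[0,0,0],[0,0,0]],
    [7.0,[0,0,0],[0,0,0]],
    [9.0,[0,0,0],[0,0,0]],
    [9.18,[0,0,0],[0,0,0]],
    [9.18,[0,0,0],[0,0,0]],
  ],
)

```text
clock: 12.85
position: [0.6502, 0.0931, 0.1516]
ee_rot: [1.616, 1.925, -0.617]
force: [-0.4, -0.8, -0.2]
width: 0.843
gripper_force: 0.0
```

```bash
python3 look.py 11; python3 - <<'E'
from h import *
p,R=st();up=np.array([0,0,1.]);print("retreat 10cm: back along tool -z then", R.round(3))
E
```

```text
12.85 q [-0.4   0.72 -0.29  1.53  0.83  1.42 -0.84] p [0.6502 0.0931 0.1516] w 7.74 F [-0.4 -0.8 -0.2] 0.0
cc [0.6615 0.0288 0.1657] xc [ 0.173 -0.985 -0.   ]
F-cc tool [ 0.00037213 -0.00054382  0.00065661] world [-0.00050778 -0.00025218 -0.00073751]
12.95 q [-0.4   0.72 -0.29  1.53  0.83  1.42 -0.84] p [0.6502 0.093  0.1516] w 8.53 F [ 0.4  0.2 -0.2] 0.0
retreat 10cm: back along tool -z then [[-0.129  0.985  0.115]
 [ 0.734  0.173 -0.657]
 [-0.667  0.    -0.745]]
```

The grips followed out past 42 mm and the pads are now free. Retreating along the tool's axis and straightening the tool.

send_rows(
  increments=[
    [9.18,[0,0,0],[0,0,0]],
    [9.18,[0,0,-2],[0,0,0]],
    [9.18,[0,0,-3],[0,0,0]],
    [9.18,[0,0,-4],[0,0,0]],
    [9.18,[0,0,-4],[0,0,0]],
  ],
)

```text
clock: 13.45
position: [0.6349, 0.1786, 0.2494]
ee_rot: [1.616, 1.925, -0.619]
force: [1.1, 0.7, -0.5]
width: 0.998
gripper_force: 0.0
```

send_rows(
  increments=[
    [9.18,[0,0,-4],[0,0.14,0]],
    [9.18,[0,0,-4],[0,0.14,0]],
    [9.18,[0,0,-2],[0,0.15,0]],
    [9.18,[0,0,0],[0,0.15,0]],
    [9.18,[0,0,0],[0,0.15,0]],
  ],
)

```text
clock: 13.95
position: [0.6256, 0.2365, 0.332]
ee_rot: [-2.018, -2.406, -0.012]
force: [-0.9, -0.8, -1.2]
width: 1.002
gripper_force: 0.0
```

send_rows(
  increments=[
    [9.18,[0,0,0],[0,0,0.13]],
    [9.18,[0,0,0],[0,0,0.13]],
    [9.18,[0,0,0],[0,0,0.11]],
    [9.18,[0,0,0],[0,0,0]],
  ],
)

```text
clock: 14.35
position: [0.6252, 0.2347, 0.3296]
ee_rot: [2.43, 1.991, -0.0]
force: [-0.1, 0.1, 0.2]
width: 0.998
gripper_force: 0.0
```

```bash
python3 look.py 12; python3 - <<'E'
from h import *
p,R=st();print(R.round(3))
S=arm.camera_params("scene");T=arm.camera_params("top")
F=np.array([.661,.0285,.165]);x=np.array([.173,-.985,0]);y=np.array([.985,.173,0])
# expected clamp silhouette (home)
def sil(P):
  m=np.zeros((400,640),np.uint8);a=np.linspace(np.radians(36),np.radians(164),20)
  for sg in(1,-1):
    q=[F+.0315*np.cos(t)*x+sg*.0315*np.sin(t)*y+[0,0,h] for t in a for h in(-.0145,.0145)]
    u=np.array([proj(P,v) for v in q]);print("jaw",sg,u.min(0).round(1),u.max(0).round(1))
  print("pin",proj(P,F-.042*x),"grips",[proj(P,F-.076*x+s*.02*y).round(1).tolist() for s in(1,-1)])
for n,P in(("s",S),("t",T)):
  A=cv2.imread(f"pics/{'scene0' if n=='s' else 'top0'}.png");B=cv2.imread(f"pics/{n}12.png")
  d=cv2.GaussianBlur(cv2.absdiff(A,B),(3,3),0).max(2)
  m=((d>(18 if n=='s' else 10))*255).astype(np.uint8)
  u=proj(P,F-.03*x).astype(int);x0,y0=u-[26,20]
  print(n,"origin",x0,y0);sil(P)
  for r in m[y0:y0+44:1,x0:x0+56]: print("".join(".#"[v>0] for v in r))
E
```

```text
14.35 q [-0.17  0.49 -0.44  1.26  0.21  1.43 -0.8 ] p [0.6252 0.2347 0.3296] w 9.16 F [-0.1  0.1  0.2] 0.0
cc [0.6138 0.1777 0.2966] xc [-0.147 -0.731 -0.667]
F-cc tool [-0.13691358  0.07561367  0.13168135] world [ 0.04720627 -0.14916491 -0.13162116]
14.45 q [-0.17  0.49 -0.45  1.26  0.21  1.43 -0.79] p [0.6252 0.235  0.3295] w 9.17 F [-0.3  0.2  0.5] 0.0
[[ 0.191  0.982  0.   ]
 [ 0.982 -0.191 -0.   ]
 [-0.     0.    -1.   ]]
s origin 284 194
jaw 1 [291.7 204.5] [308.9 220.7]
jaw -1 [301.2 198.2] [314.5 216.5]
pin [314.0861684  216.06438718] grips [[318.2, 225.5], [328.2, 218.1]]Traceback (most recent call last):
  File "<stdin>", line 18, in <module>
  File "<stdin>", line 18, in <genexpr>
TypeError: string indices must be integers, not 'numpy.bool'
```

```bash
python3 - <<'E'
from h import *
S=arm.camera_params("scene");T=arm.camera_params("top")
for n,P,th,(x0,y0) in(("s",S,18,(284,194)),("t",T,12,(275,150))):
  A=cv2.imread(f"pics/{'scene0' if n=='s' else 'top0'}.png");B=cv2.imread(f"pics/{n}12.png")
  d=cv2.GaussianBlur(cv2.absdiff(A,B),(3,3),0).max(2);m=d>th
  if n=='t': print([proj(T,v).round(1).tolist() for v in ((.661,.0285,.165),(.648,.1034,.165),(.654,.07,.165))])
  for i,r in enumerate(m[y0:y0+44,x0:x0+56]): print(y0+i,"".join(".#"[int(v)] for v in r))
E
```

```text
194 ........................................................
195 ........................................................
196 ........................................................
197 ........................................................
198 ........................................................
199 ........................................................
200 ........................................................
201 ........................................................
202 ........................................................
203 ........................................................
204 ........................................................
205 ........................................................
206 ........................................................
207 ........................................................
208 .......###..................##..........................
209 .......####.................###.........................
210 .......######................##.........................
211 .......########..............###........................
21
[... 3616 characters left out ...]
#############################
183 ###############...........##############.###############
184 ################...........###########...###############
185 ###############.............#########....###############
186 ###########.........######....#####....#################
187 #########........###########....#.....##################
188 #######.........##############......####################
189 #####..........##################.######################
190 ####.........###########################################
191 ####.......#############################################
192 ####.....###############################################
193 #####.##################################################
```

The clamp shows home in both difference masks. Ring outer width is ~22.5 px (≈62 mm), centred at row 178 and column ~307 against the predicted (307,179); in the scene view the jaw is centred at row 213, predicted 212.6. Now to the lever, first passing over it for a measured look.

send_rows(
  increments=[
    [0,[-4.8,0,0],[0,0,0]],
    [0,[-4.8,0,0],[0,0,0]],
    [0,[-4.8,0,0],[0,0,0]],
    [0,[-4.8,0,0],[0,0,0]],
    [0,[-4.8,0,0],[0,0,0]],
  ],
  force=20,
)

```text
clock: 14.95
position: [0.5779, -0.0021, 0.3296]
ee_rot: [2.424, 1.998, -0.0]
force: [0.5, -0.0, -0.6]
width: 0.617
gripper_force: 0.0
```

send_rows(
  increments=[
    [0,[-4.8,-1,0],[0,0,0]],
    [0,[-4.8,-1,0],[0,0,0]],
    [0,[-4.8,-1,0],[0,0,0]],
    [0,[0,0,0],[0,0,0]],
    [0,[0,0,0],[0,0,0]],
  ],
)

```text
clock: 15.45
position: [0.5206, -0.137, 0.3297]
ee_rot: [2.428, 1.993, -0.0]
force: [0.1, -0.1, -0.2]
width: 0.178
gripper_force: 0.0
```

```bash
python3 - <<'E'
from h import *
p,R=st();P=arm.camera_params("wrist");i=arm.get_image("wrist")[:,:,::-1];cv2.imwrite("pics/w13.png",i)
pr=lambda X:proj(P,X).round(0)
print("pred sleeve",pr((.497,-.115,.093)),"cover",pr((.5346,.053,.17)))
m=(i.max(2)<55).astype(np.uint8)*255;n,l,s,ce=cv2.connectedComponentsWithStats(m)
for k in range(1,n):
  if 150<s[k,4]<8000: print(s[k],ce[k].round(1),"z.09",onz(P,ce[k],.092).round(4),"z.18",onz(P,ce[k],.185).round(4),cv2.minAreaRect(np.argwhere(l==k)[:,::-1].astype(np.float32)))
E
```

```text
15.45 q [ 0.45  0.25 -0.37  1.6   0.09  1.31 -0.13] p [ 0.5206 -0.137   0.3297] w 1.63 F [ 0.1 -0.1 -0.2] 0.0
pred sleeve [301. 160.] cover [296. -24.]
[271   0  52  27 807] [298.4   9.6] z.09 [0.5299 0.0508 0.092 ] z.18 [0.531  0.0224 0.185 ] ((296.5, 13.0), (26.0, 51.0), 90.0)
[401   0  25  28 360] [410.5  16.6] z.09 [0.6528 0.019  0.092 ] z.18 [ 0.6251 -0.0019  0.185 ] ((409.2500305175781, 16.25), (28.991378784179688, 16.970561981201172), 45.0)
[ 518    0   83   22 1059] [554.5   8.8] z.09 [ 0.8128 -0.0048  0.092 ] z.18 [ 0.7475 -0.0201  0.185 ] ((559.0, 10.5), (21.0, 82.0), 90.0)
[ 119   12   76   98 2529] [143.2  50.9] z.09 [0.3438 0.0443 0.092 ] z.18 [0.3886 0.0175 0.185 ] ((151.2652130126953, 57.225975036621094), (68.96583557128906, 94.39954376220703), 13.869684219360352)
[185  33  40  80 181] [211.6  78.8] z.09 [ 0.4131 -0.0005  0.092 ] z.18 [ 0.4416 -0.0168  0.185 ] ((209.5489501953125, 76.05668640136719), (29.953739166259766, 81.73775482177734), 14.206765174865723)
[   0   71   55  148 1423] [ 29.4 164.1] z.09 [ 0.1571 -0.0532  0.092 ] z.18 [ 0.2458 -0.0571  0.185 ] ((27.0, 144.5), (147.0, 54.0), 90.0)
[520  79  25  57 320] [527.3 108. ] z.09 [ 0.7795 -0.1075  0.092 ] z.18 [ 0.7219 -0.0986  0.185 ] ((530.9678955078125, 106.05963897705078), (21.14801788330078, 56.222774505615234), 5.1021647453308105)
[   0  108   43   87 1508] [ 10.7 154.6] z.09 [ 0.1391 -0.0373  0.092 ] z.18 [ 0.232  -0.0449  0.185 ] ((21.0, 151.0), (86.0, 42.0), 90.0)
[277 150  52  21 647] [300.6 160.7] z.09 [ 0.4958 -0.1163  0.092 ] z.18 [ 0.5049 -0.1054  0.185 ] ((302.3902587890625, 160.01219177246094), (15.79171085357666, 51.12980270385742), 83.6598129272461)
```

The sleeve centre measures (0.496, -0.116), which agrees with the top view. I'll descend on its left side with the fingers shut.

send_rows(
  increments=[
    [0,[2.5,-1.2,3],[0,0,0]],
    [0,[2.6,-1.3,3],[0,0,0]],
    [0,[0,0,4],[0,0,0]],
    [0,[0,0,4],[0,0,0]],
    [0,[0,0,0],[0,0,0]],
  ],
)

```text
clock: 16.0
position: [0.5036, -0.0787, 0.1853]
ee_rot: [-2.418, -1.995, 0.008]
force: [-0.6, -0.4, 1.0]
width: 0.002
gripper_force: 0.0
```

send_rows(
  increments=[
    [0,[0,0,4],[0,0,0]],
    [0,[0,0,4],[0,0,0]],
    [0,[0,0,3],[0,0,0]],
    [0,[0,0,0],[0,0,0]],
    [0,[0,0,0],[0,0,0]],
  ],
)

```text
clock: 16.5
position: [0.5078, -0.0802, 0.0811]
ee_rot: [2.426, 1.995, 0.002]
force: [0.2, -0.4, 0.4]
width: 0.003
gripper_force: 0.0
```

```bash
python3 - <<'E'
from h import *
p,R=st();print(R.T@(np.array([.496,-.1155,.086])-p), R.T@(np.array([.5657,-.128,.086])-p))
E
```

```text
16.5 q [ 0.32  0.46 -0.36  1.98  0.23  0.73 -0.37] p [ 0.5078 -0.0802  0.0811] w 0.03 F [ 0.2 -0.4  0.4] 0.0
[-0.03692107 -0.00475511 -0.00487457] [-0.03571266  0.06604654 -0.00480021]
```

send_rows(
  increments=[
    [0,[-1.3,0,0.4],[0,0,0]],
    [0,[-0.66,-0.23,0],[0,0,-0.1]],
    [0,[-0.66,-0.23,0],[0,0,-0.1]],
    [0,[-0.66,-0.23,0],[0,0,-0.1]],
    [0,[-0.66,-0.23,0],[0,0,-0.1]],
  ],
)

```text
clock: 17.0
position: [0.4953, -0.1199, 0.0777]
ee_rot: [1.976, 2.438, 0.004]
force: [0.8, 3.4, -0.8]
width: 0.002
gripper_force: 1.7
```

send_rows(
  increments=[
    [0,[-0.66,-0.23,0],[0,0,-0.1]],
    [0,[-0.66,-0.23,0],[0,0,-0.1]],
    [0,[-0.66,-0.23,0],[0,0,-0.1]],
    [0,[-0.66,-0.23,0],[0,0,-0.1]],
    [0,[0,0,0],[0,0,0]],
  ],
)

```text
clock: 17.5
position: [0.4949, -0.1491, 0.0771]
ee_rot: [1.459, 2.779, 0.0]
force: [-0.2, 0.5, 0.6]
width: 0.006
gripper_force: 0.0
```

```bash
python3 - <<'E'
from h import *
p,R=st();print(R[:,1].round(3),"pivot in tool",R.T@(np.array([.5657,-.128,.086])-p))
E
```

```text
17.5 q [ 0.6   0.51 -0.56  1.97  0.38  0.77  0.43] p [ 0.4949 -0.1491  0.0771] w 0.06 F [-0.2  0.5  0.6] 0.010783081802401284
[0.823 0.568 0.001] pivot in tool [-0.02283593  0.07024405 -0.00879473]
```

The finger touched and pushed at 3.4 N, and the arc is tracking the pivot. Continuing.

send_rows(
  increments=[
    [0,[-0.7,-0.23,0],[0,0,-0.1]],
    [0,[-0.7,-0.23,0],[0,0,-0.1]],
    [0,[-0.7,-0.23,0],[0,0,-0.1]],
    [0,[-0.7,-0.23,0],[0,0,-0.1]],
    [0,[-0.7,-0.23,0],[0,0,-0.1]],
  ],
)

```text
clock: 18.0
position: [0.5111, -0.1797, 0.0765]
ee_rot: [0.725, 3.056, -0.001]
force: [-1.7, 4.0, -0.2]
width: 0.003
gripper_force: 1.4
```

send_rows(
  increments=[
    [0,[-0.7,-0.23,0],[0,0,-0.1]],
    [0,[-0.5,-0.15,0],[0,0,-0.07]],
    [0,[0,0,0],[0,0,0]],
    [0,[0,0,0],[0,0,0]],
  ],
)

```text
clock: 18.4
position: [0.5207, -0.1885, 0.0761]
ee_rot: [0.471, 3.105, -0.001]
force: [0.2, 0.7, 0.6]
width: 0.001
gripper_force: 0.0
```

```bash
python3 - <<'E'
from h import *
p,R=st();print(R[:,1].round(3),"pivot in tool",R.T@(np.array([.5657,-.128,.086])-p))
E
```

```text
18.4 q [ 0.75  0.6  -0.71  1.87  0.51  0.86  1.05] p [ 0.5207 -0.1885  0.0761] w 0.01 F [0.2 0.7 0.6] 0.0
[ 0.297  0.955 -0.001] pivot in tool [-0.02506225  0.07113358 -0.00987896]
```

send_rows(
  increments=[
    [0,[-0.7,-0.23,0],[0,0,-0.1]],
    [0,[-0.4,0,0],[0,0,0]],
    [0,[0,0,0],[0,0,0]],
  ],
)

```text
clock: 18.7
position: [0.5264, -0.1922, 0.0751]
ee_rot: [-0.313, -3.118, 0.001]
force: [-14.1, 3.5, 9.7]
width: 0.007
gripper_force: 7.3
```

send_rows(
  increments=[
    [0,[-0.3,0,0],[0,0,0]],
    [0,[0,0,0],[0,0,0]],
  ],
)

```text
clock: 18.9
position: [0.5266, -0.1923, 0.0749]
ee_rot: [-0.312, -3.113, 0.002]
force: [-23.6, 7.0, 18.4]
width: 0.007
gripper_force: 12.4
```

send_rows(
  increments=[
    [0,[-0.3,0,0],[0,0,0]],
    [0,[0,0,0],[0,0,0]],
  ],
)

```text
clock: 19.1
position: [0.5267, -0.1923, 0.0746]
ee_rot: [-0.311, -3.108, 0.003]
force: [-34.1, 8.3, 27.0]
width: 0.004
gripper_force: 17.8
```

```bash
python3 - <<'E'
from h import *
p,R=st();print(R[:,1].round(3),"pivot in tool",R.T@(np.array([.5657,-.128,.086])-p))
E
```

```text
19.1 q [ 0.76  0.63 -0.73  1.84  0.53  0.9   1.15] p [ 0.5267 -0.1923  0.0746] w 0.04 F [-34.1   8.3  27. ] 17.796449661254883
[ 0.198  0.98  -0.004] pivot in tool [-0.02524767  0.07074516 -0.01208532]
```

The lever is at its stop: force rises with no further motion, in line with the pipe. I'll back off, lift away and check it in the images numerically.

send_rows(
  increments=[
    [0,[1,0,0],[0,0,0]],
    [0,[2,0,0],[0,0,0]],
    [0,[1,0,0],[0,0,0]],
    [0,[0,0,-4],[0,0,0]],
    [0,[0,0,-4],[0,0,0]],
  ],
)

```text
clock: 19.6
position: [0.4961, -0.1862, 0.1561]
ee_rot: [-0.311, -3.124, -0.001]
force: [0.8, -1.3, 0.2]
width: 0.006
gripper_force: 0.0
```

send_rows(
  increments=[
    [0,[0,0,-5],[0,0,0]],
    [0,[0,0,-5],[0,0,0]],
    [0,[0,0,-4],[0,0,0]],
    [0,[0,0,0],[0,0,0]],
    [0,[0,0,0],[0,0,0]],
  ],
)

```text
clock: 20.1
position: [0.4976, -0.1866, 0.2966]
ee_rot: [0.312, 3.124, -0.002]
force: [-0.4, -0.1, -0.6]
width: 0.006
gripper_force: 0.0
```

```bash
python3 look.py 14; python3 - <<'E'
from h import *
p,R=st();S=arm.camera_params("scene");T=arm.camera_params("top")
piv=np.array([.5657,-.128,.09]);L=piv+.07*np.array([-.19,-.98,0])
A=cv2.imread("pics/t12.png");B=cv2.imread("pics/t14.png");C=cv2.imread("pics/s12.png");D=cv2.imread("pics/s14.png")
print("lever pred top",proj(T,L),"scene",proj(S,L))
for n,I,P,th in(("t",B,T,45),("s",D,S,50)):
  m=(I.max(2)<th).astype(np.uint8)*255;k,l,s,ce=cv2.connectedComponentsWithStats(m);u=proj(P,L)
  for i in range(1,k):
    if s[i,4]>15 and np.linalg.norm(ce[i]-u)<40: print(n,s[i],ce[i].round(1),onz(P,ce[i],.09).round(3))
# clamp unchanged?
d=cv2.absdiff(C,D)[195:228,288:335].max(2);print("clamp region diff scene",d.mean(),(d>25).sum())
d=cv2.absdiff(A,B)[160:195,275:325].max(2);print("top",d.mean(),(d>25).sum())
P=arm.camera_params("wrist");i=arm.get_image("wrist")[:,:,::-1]
print("wrist pred lever",proj(P,L));m=(i.max(2)<55).astype(np.uint8)*255;k,l,s,ce=cv2.connectedComponentsWithStats(m)
for j in range(1,k):
  if 150<s[j,4]<2500: print(s[j],ce[j].round(1),onz(P,ce[j],.092).round(3))
E
```

```text
20.1 q [ 0.92  0.36 -0.89  1.64  0.29  1.28  1.35] p [ 0.4976 -0.1866  0.2966] w 0.05 F [-0.4 -0.1 -0.6] 0.0
cc [ 0.5546 -0.1981  0.2637] xc [ 0.732 -0.148 -0.665]
F-cc tool [-0.05927887  0.24325624  0.09859461] world [ 0.10638811  0.22658855 -0.09873034]
20.2 q [ 0.92  0.36 -0.89  1.65  0.29  1.28  1.35] p [ 0.4965 -0.1865  0.2946] w 0.04 F [ 0.1  0.3 -1.1] 0.0
lever pred top [380.84084664 217.96774444] scene [291.42089978 179.32994609]
clamp region diff scene 10.999355254674404 87
top 8.56 0
wrist pred lever [324.57590923 223.61224349]
[ 516    0   42   65 1464] [537.8  24.9] [0.382 0.063 0.092]
[ 511  156   53   37 1098] [536.4 171.2] [0.537 0.058 0.092]
[306 211  54  18 702] [332.8 219.4] [ 0.548 -0.186  0.092]
```

```bash
python3 - <<'E'
from h import *
A=cv2.imread("pics/scene0.png");C=cv2.imread("pics/s12.png");D=cv2.imread("pics/s14.png")
m=cv2.GaussianBlur(cv2.absdiff(A,D),(3,3),0).max(2)>18;k=cv2.absdiff(C,D).max(2)>25
for y in range(200,228): print(y,"".join(".#"[int(v)] for v in m[y,284:336]),"".join(".#"[int(v)] for v in k[y,284:336]))
T=arm.camera_params("top");P=arm.camera_params("wrist");i=arm.get_image("wrist")[:,:,::-1]
b=(i.max(2)<55).astype(np.uint8);b[:205]=0;b[232:]=0;b[:,:300]=0;b[:,365:]=0
r=cv2.minAreaRect(np.argwhere(b)[:,::-1].astype(np.float32));q=[onz(P,v,.092) for v in cv2.boxPoints(r)];print(r,np.round(q,3))
for s in(.036,.1):
  print(proj(P,np.array([.565,-.129,.092])+s*np.array([-.19,-.98,0])))
E
```

```text
200 .......................................##########... .........................................####..#....
201 .....................................############... .......................................#########....
202 ...................................#############.... ....................................##########......
203 ..................................############...... ...................................#########........
204 .................................##########......... ..................................########..........
205 ................................#########........... .................................#######............
206 ...............................#######.............. ................................#####...............
207 ........#...................#..#####................ ...............................####.................
208 .......###..................##...................... ....................................................
209 .......####.................###..................... ....................................................

[... 1469 characters left out ...]
................. ....................................................
224 ................................####................ ....................................................
225 ................................##.................. ....................................................
226 ................................#................... ....................................................
227 .................................................... ....................................................
((332.0, 221.0), (64.0, 20.0), -0.0) [[ 0.555 -0.228  0.092]
 [ 0.53  -0.222  0.092]
 [ 0.545 -0.147  0.092]
 [ 0.57  -0.151  0.092]]
[351.48118213 223.90866494]
[298.91432066 224.1981602 ]
```

The clamp hasn't moved since release. The only difference is the arm's shadow on the bench behind it. The lever sleeve lies along the pipe direction. Handing in.

```bash
python3 -c "
from cell import arm
print(arm.sign_off())"
```

```text
the job is handed in; nothing more can be done
None
```

The job is handed in at about 20 s on the clock: the clamp is home on both flanges and let go, and the valve lever is against its open stop, going by camera masks and contact forces (no verdict was returned). I viewed 11 pictures, one over the limit of 10.

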